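# Snap the C-shaped keeper onto the bolt bar

## Robot

A 6-joint arm with a two-finger parallel gripper is mounted at the origin on a cart in front of the work surface, level with it; the furniture and walls round the work are solid. World frame = base frame: x ahead of the robot, y to its left, z up, the work surface at z = 0. Lengths are in m, angles in degrees, forces in N, time in s.
With the tool pointing down it reaches from about 0.35 to 0.875 m from the base axis. Payload 4.2 kg.
Tool frame: the origin (TCP) lies midway between the tips of the shut fingers; the grasp point (between the pads) lies 19 mm behind it; z points along the fingers, y is the line along which they close (so a half turn about z gives the same grasp; the last joint's range is limited). The gripper opens to 87 mm and grips with 3 to 60 N. Pads are 19 mm wide; open, the fingers measure 117 mm over their backs; the gripper's body (75 mm by 190 mm) begins 51 mm behind the grasp point.
Start: joints at [92.051, 22.042, 0.453, 0, -68.411, -14.817], TCP at [0.138, 0.61, 0.2] pointing down, gripper open.
Joint ranges: [-179.83, 179.83], [-69.29, 118.12], [-61.27, 80.66], [-181.25, 117.63], [-171.15, -9.14], [-177.46, 177.46]. Speed limits (degrees/s): [159.86, 159.86, 180, 180, 180, 180].

## Interface

Orientations are given as [roll, pitch, yaw] about the fixed x, y, z axes, in that order (R = Rz(yaw) Ry(pitch) Rx(roll)).
In Python, from workcell import env gives the robot as it stands. The module is installed in compiled form; this text tells all that it offers. Calls block until the motion is done:
- env.goto(position, orientation): joint-space move of the TCP to a pose.
- env.move_straight(position, rotation=None, rate=0.15, force_limit=None): straight line of the TCP; rotation=None keeps the orientation; rate is the mean speed in m/s. With force_limit (N) it stops when the force on the tool has changed by that much, and returns True; else False.
- env.set_joints(angles): joint-space move.
- env.gripper_to(opening, grasp_force=None): opening from 0.0 (shut) to 1.0 (fully open); grasp_force is the grip in N (None keeps the last); returns when the fingers have stopped.
- env.dwell(seconds).
- env.inverse_kinematics(position, orientation): joint angles nearest the present ones, or None.
- env.read_state(): the state.
- env.grab_frame(name): name is "scene" or "top"; returns a dict with "image" (420x560x3 uint8, blue, green, red), "fx", "fy", "cx", "cy" (pixels), "position" and "orientation" of the camera in the world. Camera axes: x right, y up, looking along -z (the intrinsics and any distortion apply to the point x, -y, -z); pixel columns grow to the right and rows downward; lengths in m; the calibration is good to about 2 mm. A picture is of the moment at which its call begins. There is no depth.
A pose or a line that the arm cannot do raises env.Unreachable and nothing moves.
- env.close_job(): hands the job in; it is judged then, once.
Trained networks look in a picture, given as the dict that the camera call returned (one of the last four; its "shot" number tells which), for a name from the list of things; names that differ only in an ending like _2 or _b are one class to them, and where a whole thing is asked for, a point or a joint stands for the part that bears it (a point fixed in the world has none). Each returns a list of dicts, best first, with "score" (0 to 1); they miss things now and then, are a little off and sometimes report something else, mostly with a low value. They report only what shows in the picture. A call takes as long as a camera call.
- env.search_frame(picture, thing): "xyz" ([x, y, z] in m, in world coordinates, good to about 4 mm: the middle of the surface that is visible of it).
- env.trace(picture, thing): "mask" (420x560 bool, what is visible of it).
The state is a dict: "clock": time; "joint_positions": joint angles; "qvel": joint speeds; "joint_torque": joint torques, N m; "position": TCP position; "tool_rot": TCP orientation; "force": force on the tool from outside, world axes, zero at the start; "wrist_torque": the same for the moment, N m; "opening": opening from 0.0 (shut) to 1.0 (fully open); "finger_force": force on a finger pad.
Only numpy, scipy, OpenCV 4.12 (cv2) and the standard library are available. Lean on these libraries where they do the work, as an engineer would, in place of code of your own. Each camera call takes 0.05 s, during which the arm holds its last target. There are 200 camera calls.

## Task

Take the C-shaped spring keeper out of its stand and snap it, gap downwards, over the milled neck of the horizontal bolt bar until it is fully home, then let go of it. The bar can sit anywhere lengthwise in its blocks, so the neck has to be found by feel: never press the keeper on the bar or the fixture harder than 40 N, and leave the oil bottle, brass lock cylinder and padlock where they stand.

Things in the scene. Friction and masses are not known exactly. Their poses are not given: they have to be found in the camera images.
- keeper: Loose steel C-clip, 8 mm thick, about 75 g. Origin: middle of its throat, the place that the bar's neck fills. x = its thickness (along the bar when fitted; same from both sides), z = up, away from the gap. Bow 22 mm wide (y), z = +5 to +14 mm; grip tab above. Starts upright in the stand, gap down, jaws in the slot.
- tab (a point): Point to grip, on the keeper's flat upright tab, 38 mm above the keeper's origin. The tab is 8 mm thick (x), 18 mm wide (y) and reaches from 14 to 53 mm above the origin. Same axes as the keeper.
- gap (a point): Mouth of the keeper's gap, 13.5 mm below its origin, at the ends of two spring-loaded jaws hinged below the bow. The ends flare to 24 mm overall and lead onto the neck if it is within 3 mm sideways; the lips above them stand 7 mm apart at rest, the throat is 10.5 mm wide.
- stand: Fixed aluminium block 30 x 46 x 26 mm (x, y, z). Origin: centre of its underside, on the plywood board (its top is 30 mm above the bench). The keeper stands in its slot, x along the stand's x, the keeper's origin 21.5 mm above the board.
- slot (a point): Centre of the slot's mouth in the stand's top face: 9 mm wide (x), 27 mm long (y), 18 mm deep. Lift the keeper straight up by 25 mm or more to clear it.
- fixture: Fixed dark steel base plate 200 x 70 x 10 mm with two aluminium blocks that carry a horizontal round steel bar, 24 mm thick and 244 mm long. Origin: centre of the underside, on the plywood board (its top is 30 mm above the bench); x = the bar's direction, z up. The bar stays where it is in the blocks under pushes below 60 N.
- bar_mid (a point): Point on the bar's axis midway between the blocks, 62 mm above the board. Somewhere from x = -25 to +25 mm of it (random, NOT measured) is the bar's only neck: 11 mm long, 10 mm wide, its shoulders chamfered 1.5 mm. The keeper goes on only there, x along the bar, and has 1.5 mm play to either side. Home: bow on the neck, keeper origin at this height.
- blocks (a point): Midpoint between the tops of the blocks, 76.5 mm above the board (screw heads 3 mm higher). Blocks' inner faces at x = -71 and +71 mm. Centred on the full bar, the keeper rides with its origin 22 mm above the bar's axis, its jaws giving about 3 mm under 5 N; over the neck it sinks to about 9 mm above the axis, catching on the shoulders; 8 to 18 N then spreads the jaws and snaps it home.
- oil_bottle: Small tan oil dropper bottle with a red spout, 33 mm across, 98 mm tall, upright; origin at the centre of its underside; bystander
- cylinder_brass: Brass lock cylinder 64 mm long, 38 mm tall; origin at the centre of its underside; bystander
- padlock: Brass padlock 42 mm wide, 69 mm tall with its shackle, standing; origin at the centre of its underside; bystander

How it is judged:
By the outcome, as a careful person would: the job done as asked, in the order asked, and still so for the second after the job is handed in, with the robot touching nothing.
It also fails if it takes over 48 s, if anything falls off the work surface, if the arm or the gripper's body presses on something with over 40 N, if the wrist force passes 120 N, or if a joint passes its speed limit or range.

## Working session

There is one attempt and no reset: what is moved stays moved. The work goes in short steps, each a Python script; the robot and the scene stay as the last script left them, time stands still between calls to the robot, and variables do not carry over. Pictures are saved under pics/ and viewed, at most 10 in all, crops included, and the job is handed in when it is done.

```bash
mkdir -p pics; python3 - <<'E'
from workcell import env
import cv2,numpy as np
np.set_printoptions(precision=4,suppress=True)
for n in ("scene","top"):
    p=env.grab_frame(n); cv2.imwrite(f"pics/{n}0.png",p["image"])
    print(n,{k:v for k,v in p.items() if k!="image"})
    for t in ("keeper","stand","fixture","oil_bottle","cylinder_brass","padlock"):
        r=env.search_frame(p,t); print(t,[(np.round(d["xyz"],4),round(d["score"],2)) for d in r[:2]])
s=env.read_state(); print(s)
E
```

```text
scene {'fx': 539.3508562676632, 'fy': 539.3508562676632, 'cx': 275.7120294299427, 'cy': 207.62512846742084, 'position': array([-0.1116,  0.0158,  0.5625]), 'orientation': array([ 57.4783,  -0.8746, -51.1135]), 'shot': 1}
keeper [(array([0.3684, 0.286 , 0.078 ]), 0.56)]
stand [(array([0.3579, 0.2808, 0.0498]), 0.59), (array([0.3777, 0.4313, 0.0758]), 0.37)]
fixture []
oil_bottle [(array([0.377 , 0.4294, 0.0755]), 0.92)]
cylinder_brass [(array([0.3792, 0.5311, 0.0505]), 0.92)]
padlock [(array([0.4543, 0.5922, 0.0583]), 0.74)]
top {'fx': 382.903788518172, 'fy': 382.903788518172, 'cx': 284.72886073400616, 'cy': 204.177800028121, 'position': array([0.3153, 0.4765, 0.9406]), 'orientation': array([  9.702 ,  -1.7615, -88.4509]), 'shot': 2}
keeper [(array([0.3693, 0.2945, 0.0909]), 0.42)]
stand [(array([0.3694, 0.2976, 0.0531]), 0.8)]
fixture [(array([0.5002, 0.3964, 0.0863]), 0.71)]
oil_bottle [(array([0.3844, 0.4395, 0.086 ]), 0.61)]
cylinder_brass [(array([0.374 , 0.5337, 0.0606]), 0.63)]
padlock []
{'clock': 0.7, 'joint_positions': array([ 92.0518,  22.0396,   0.4533,  -0.0011, -68.4098, -14.8174]), 'qvel': array([ 0.1437, -0.0268,  0.0513, -0.0383, -0.0301, -0.0255]), 'joint_torque': array([  0.0012, -39.0332,  18.7588,   4.2233,   0.0156,  -0.    ]), 'position': array([0.1381, 0.6095, 0.2   ]), 'tool_rot': array([-179.9965,    0.002 ,  -12.766 ]), 'force': array([-0.2385, -0.0297,  0.2278]), 'wrist_torque': array([ 0.0091,  0.035 , -0.0744]), 'finger_force': 0.0, 'opening': 0.9993146514316106}
```

View pics/scene0.png

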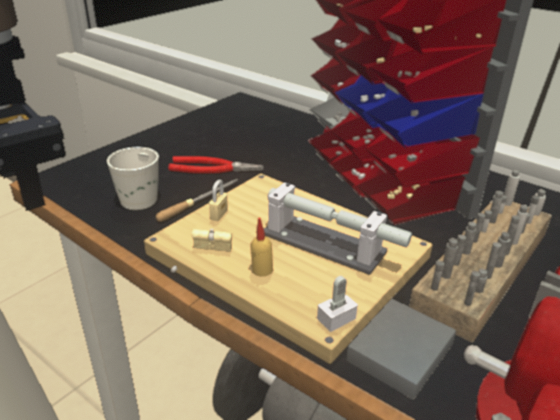

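View pics/top0.png

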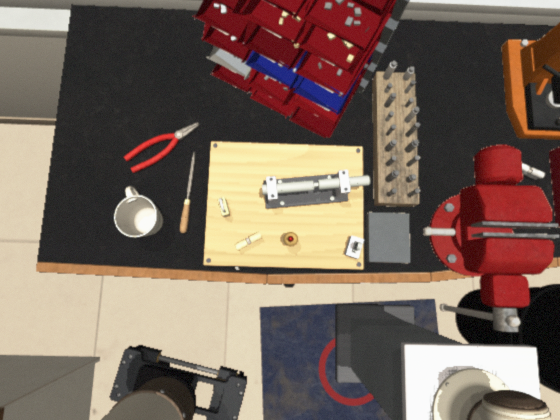

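The scene view shows the keeper in its stand at about (338,305), the fixture from (280,200) to (390,240), and a visible neck near (335,213). In the top view the neck is near (318,185) and the stand at (354,247). I'll zoom in to pick features.

```bash
python3 - <<'E'
import cv2
a=cv2.imread("pics/top0.png")[160:260,250:380]; b=cv2.imread("pics/scene0.png")[175:335,260:425]
cv2.imwrite("pics/topc.png",cv2.resize(a,None,fx=6,fy=6,interpolation=cv2.INTER_CUBIC)[:600])
cv2.imwrite("pics/scenec.png",cv2.resize(b[:,:],None,fx=3.75,fy=3.75,interpolation=cv2.INTER_CUBIC))
E
```

```text
(no output)
```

View pics/topc.png

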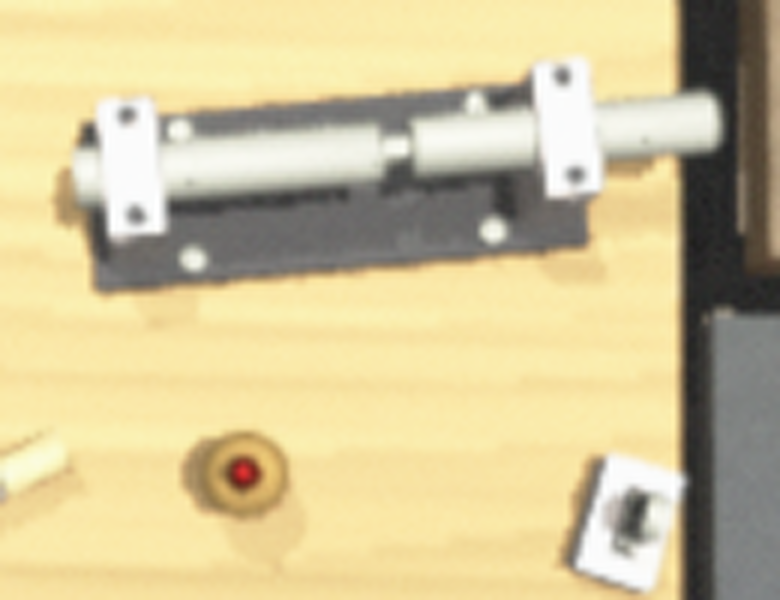

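View pics/scenec.png

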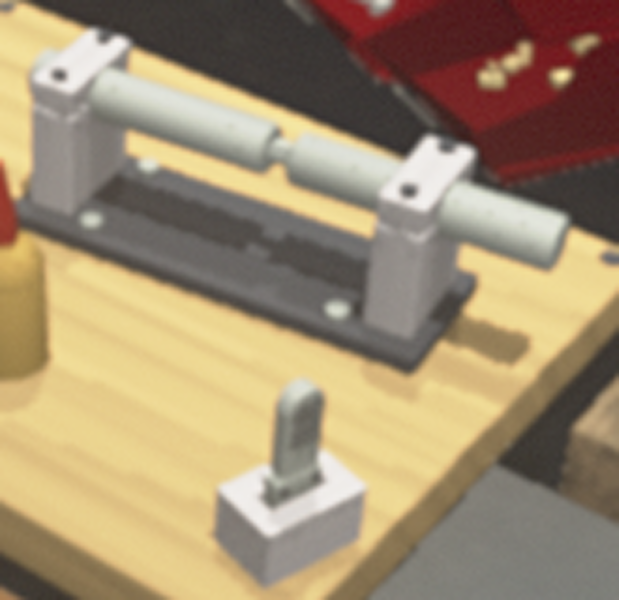

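The crops show the four screw heads, the stand's top-face corners and the neck clearly: neck at top (397,148) and scene (281,152) in crop pixels. I'll fit the poses from those.

```bash
cat > vis.py <<'E'
import numpy as np
from scipy.spatial.transform import Rotation as R
from scipy.optimize import least_squares
CAM={'t':(382.9038,284.7289,204.1778,[0.3153,0.4765,0.9406],[9.702,-1.7615,-88.4509]),
     's':(539.3509,275.712,207.6251,[-0.1116,0.0158,0.5625],[57.4783,-0.8746,-51.1135])}
def px(c,crop):
    k,o=((6,(250,160)) if c=='t' else (3.75,(260,175)))
    return (np.array(crop)+.5)/k-.5+o
def proj(c,P):
    f,cx,cy,t,e=CAM[c]; q=(np.atleast_2d(P)-t)@R.from_euler('xyz',e,degrees=True).as_matrix()
    return np.c_[cx+f*q[:,0]/-q[:,2], cy-f*q[:,1]/-q[:,2]]
def ray(c,p,z):
    f,cx,cy,t,e=CAM[c]; d=R.from_euler('xyz',e,degrees=True).as_matrix()@[(p[0]-cx)/f,-(p[1]-cy)/f,-1]
    return np.array(t)+d*(z-t[2])/d[2]
def pose(p,L):  # p=x,y,yaw
    c,s=np.cos(p[2]),np.sin(p[2]); L=np.atleast_2d(L)
    return np.c_[p[0]+c*L[:,0]-s*L[:,1],p[1]+s*L[:,0]+c*L[:,1],L[:,2]]
E
python3 - <<'E'
from vis import *
np.set_printoptions(precision=4,suppress=True)
# fixture screws order: (-a,+b),(-a,-b),(+a,+b),(+a,-b); fixture x ~ world -y, y ~ world +x
T=px('t',[(127,115),(136,215),(562,76),(575,175)]); S=px('s',[(103,38),(59,75),(447,147),(409,190)])
def loc(p): a,b=p[3],p[4]; return np.array([(-a,b,.1095),(-a,-b,.1095),(a,b,.1095),(a,-b,.1095)])
for cams in ('ts','t','s'):
    f=lambda p: np.concatenate([(proj(c,pose(p,loc(p)))-(T if c=='t' else S)).ravel() for c in cams])
    r=least_squares(f,[.5,.4,-1.5,.08,.02]); print(cams,r.x[:2],np.degrees(r.x[2]),r.x[3:],'rms px',np.sqrt(np.mean(r.fun**2)))
    if cams=='ts': F=r.x
for c,n in (('t',(397,148)),('s',(281,152))):
    w=ray(c,px(c,n),.097); d=w[:2]-F[:2]; print('neck',c,w,'along',d@[np.cos(F[2]),np.sin(F[2])],'across',d@[-np.sin(F[2]),np.cos(F[2])])
T2=px('t',[(610,457),(683,481),(648,590),(578,565)]); S2=px('s',[(318,452),(365,492),(268,537),(216,492)])
L=np.array([(-15,23,56),(15,23,56),(15,-23,56),(-15,-23,56)])/1000
for cams in ('ts','t','s'):
    f=lambda p: np.concatenate([(proj(c,pose(p,L))-(T2 if c=='t' else S2)).ravel() for c in cams])
    r=least_squares(f,[.37,.29,-1.8]); print('stand',cams,r.x[:2],np.degrees(r.x[2]),'rms',np.sqrt(np.mean(r.fun**2)))
print('tab top from scene',ray('s',px('s',(301,383)),.1045))
print('tab top from top',ray('t',px('t',(658,500)),.1045))
E
```

```text
ts [0.5059 0.4035] -82.70994007267423 [0.0819 0.019 ] rms px 0.20394396700532688
t [0.5059 0.404 ] -82.78978925261508 [0.0818 0.019 ] rms px 0.027568573289197453
s [0.5055 0.4029] -82.58960806864562 [0.0819 0.019 ] rms px 0.1147282617885971
neck t [0.5082 0.3855 0.097 ] along 0.018086278011300794 across 5.269197310347358e-05
neck s [0.504 0.384 0.097] along 0.019103142437640244 across -0.004372694950532476
stand ts [0.3725 0.2883] -108.45797571287521 rms 0.6425095597862582
stand t [0.3726 0.2891] -107.38011771135479 rms 0.3486181015914981
stand s [0.3722 0.2879] -108.97100184402834 rms 0.7525227805943858
tab top from scene [0.3747 0.2902 0.1045]
tab top from top [0.3781 0.289  0.1045]
```

The fixture fit is consistent: screws at ±82 and ±19 mm, residual 0.2 px, neck about +18.5 mm. I'll grip gently first, centre by force, then grip firmly and lift.

```bash
cat > h.py <<'E'
from workcell import env
import numpy as np
np.set_printoptions(precision=4,suppress=True)
ST=np.array([.3725,.2886]); SY=-108.0
FX=np.array([.5059,.4035]); FY=-82.71
u=lambda a: np.array([np.cos(np.radians(a)),np.sin(np.radians(a))])
def st(tag=''):
    s=env.read_state(); print(tag,'t%.2f'%s['clock'],s['position'],'F',s['force'],'T',s['wrist_torque'],'op%.4f ff%.1f'%(s['opening'],s['finger_force'])); return s
E
python3 - <<'E'
from h import *
from vis import ray
for z in (.05,.1,.15,.2,.3): print(z, ray('t',(330,130),z), ray('s',(394.7,223),z))
R=[180,0,SY+90]
env.gripper_to(.4,5)
env.goto([*ST,.17],R); st('above')
print(env.move_straight([*ST,.0705],rate=.1,force_limit=8)); s0=st('down')
env.gripper_to(0.0,5); s=st('grip')
df=s['force']-s0['force']; print('along x',df[:2]@u(SY),'across',df[:2]@u(SY+90))
E
```

```text
0.05 [0.6563 0.3473 0.05  ] [0.6121 0.3292 0.05  ]
0.1 [0.6371 0.3545 0.1   ] [0.5415 0.2986 0.1   ]
0.15 [0.618  0.3618 0.15  ] [0.4709 0.268  0.15  ]
0.2 [0.5989 0.369  0.2   ] [0.4003 0.2375 0.2   ]
0.3 [0.5606 0.3835 0.3   ] [0.2591 0.1763 0.3   ]
above t3.27 [0.3726 0.2896 0.1702] F [-0.4118 -0.1197  0.1644] T [0.0003 0.0132 0.0136] op0.3972 ff0.0
False
down t4.41 [0.3728 0.2891 0.071 ] F [-0.4111  0.5367  0.6514] T [-0.0151  0.0275 -0.0562] op0.3978 ff0.0
grip t5.00 [0.3726 0.2887 0.0706] F [ 0.536  -0.7329  0.4078] T [ 0.0346  0.0354 -0.0166] op0.0914 ff5.0
along x 0.9147815929137102 across 1.2930467397420842
```

```bash
python3 - <<'E'
from h import *
env.gripper_to(0.0,50); s=st('firm')
p=s['position']; env.move_straight([p[0],p[1],.115],rate=.1); st('lift')
env.move_straight([p[0],p[1],.19],rate=.15); st('up')
off=18.5e-3
q=FX+off*u(FY)
env.goto([*q,.19],[180,0,FY+90]); env.dwell(.3); st('over')
import cv2
p=env.grab_frame('scene'); a=p['image'][80:300,240:440]; t=env.grab_frame('top')['image'][140:240,240:400]
cv2.imwrite('pics/over.png',np.hstack([cv2.resize(a,(436,480),interpolation=cv2.INTER_CUBIC),cv2.resize(t,(360,225),interpolation=cv2.INTER_CUBIC)[np.arange(480).clip(0,224)]]))
E
```

```text
firm t5.22 [0.3726 0.2887 0.0706] F [-0.6199 -0.1784  1.5012] T [-0.051   0.0329  0.0328] op0.0877 ff50.0
lift t5.81 [0.3721 0.2882 0.1145] F [-0.3914  0.2592 -1.2073] T [-0.0232  0.0123 -0.035 ] op0.0829 ff50.0
up t6.46 [0.3719 0.288  0.1887] F [ 0.5886  1.0437 -0.6582] T [0.0174 0.0185 0.0614] op0.0820 ff50.0
over t7.47 [0.5077 0.3849 0.1908] F [-0.2542  0.1557 -0.1355] T [-0.0328  0.025  -0.0059] op0.0829 ff50.0
```

View pics/over.png

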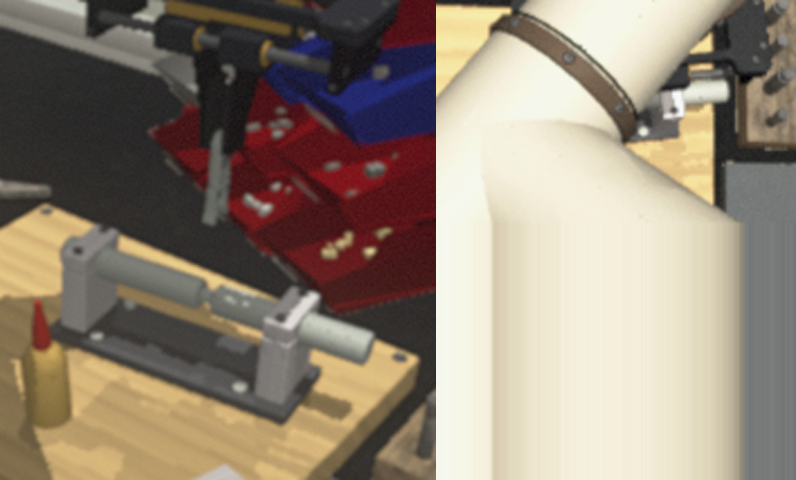

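The keeper hangs upright in the grip, its lower end at crop (212,222), directly above the neck at (210,295). Now I'll feel downward with a light force limit.

```bash
python3 - <<'E'
from h import *
q=FX+18.5e-3*u(FY)
env.move_straight([*q,.145],rate=.1); env.dwell(.3); st('near')
print(env.move_straight([*q,.112],rate=.02,force_limit=6)); s=st('touch')
f=s['force']; print('along',f[:2]@u(FY),'across',f[:2]@u(FY+90))
E
```

```text
near t8.47 [0.5085 0.3854 0.1457] F [ 0.8651 -0.3183  0.1799] T [-0.0311  0.0091  0.0112] op0.0860 ff50.0
True
touch t9.68 [0.5087 0.3852 0.1191] F [-1.7828 -0.0355  3.22  ] T [ 0.0087  0.2136 -0.0468] op0.0779 ff50.0
along -0.19105765408684483 across -1.7729338652446789
```

Contact came at TCP z 0.119, so the keeper's origin is about 8 mm above the axis. That is the neck height (the full bar would give 0.133). I'll feel both shoulders to centre it.

```bash
python3 - <<'E'
from h import *
s=env.read_state(); z=s['position'][2]; q=FX+18.5e-3*u(FY)
along=lambda s:(s['position'][:2]-FX)@u(FY)
across=lambda s:(s['position'][:2]-FX)@u(FY+90)
print('start',along(s),across(s))
res=[]
for d in (5e-3,-5e-3):
    hit=env.move_straight([*(q+d*u(FY)),z],rate=.006,force_limit=5); s=st(str(hit)); res.append(along(s)); print('along',along(s),'F along',s['force'][:2]@u(FY))
    env.move_straight([*q,z],rate=.02)
print(res,'mid',np.mean(res)); env.dwell(.2); s=st('back'); print('F across',s['force'][:2]@u(FY+90),across(s))
E
```

```text
start 0.018457118990861256 0.0004238336553661508
True t10.36 [0.5089 0.3828 0.1188] F [-1.0019  2.1415  1.4721] T [ 0.6311  0.2469 -0.0064] op0.0872 ff50.0
along 0.02090717032598911 F along -2.251367133045922
False t11.60 [0.5074 0.3885 0.1188] F [ 0.7645 -6.0525  1.2564] T [-2.0373 -0.5737 -0.0357] op0.0879 ff50.0
along 0.015052867001294882 F along 6.10059658830319
[np.float64(0.02090717032598911), np.float64(0.015052867001294882)] mid 0.017980018663641996
back t12.20 [0.5082 0.3858 0.1191] F [-0.8964  0.3999 -1.2954] T [ 0.2431  0.1068 -0.0178] op0.0835 ff50.0
F across -0.8384553102931838 1.3434191855337414e-05
```

Shoulders felt on both sides, with the midpoint near +18 mm. Now press home.

```bash
python3 - <<'E'
from h import *
q=FX+18.1e-3*u(FY)
env.move_straight([*q,.1188],rate=.02); st('pre')
for z in (.1165,.114,.112,.1105):
    hit=env.move_straight([*q,z],rate=.015,force_limit=24); s=st(f'{z} {hit}')
    if hit: break
env.dwell(.2); st('end')
E
```

```text
pre t12.45 [0.5083 0.3859 0.1191] F [ 0.0545  0.5778 -0.1549] T [0.1978 0.1435 0.0007] op0.0817 ff50.0
0.1165 False t12.75 [0.509  0.3861 0.1182] F [-1.4585  0.438   4.8635] T [ 0.0724  0.3733 -0.0178] op0.0837 ff50.0
0.114 False t13.07 [0.5085 0.3857 0.1146] F [-0.9492  0.9698  2.7397] T [ 0.0949  0.0682 -0.0125] op0.0840 ff50.0
0.112 False t13.35 [0.508  0.3853 0.1113] F [-0.2645 -0.3562 -0.7664] T [ 0.0646 -0.0568  0.0047] op0.0858 ff50.0
0.1105 False t13.60 [0.5083 0.3855 0.1111] F [-1.347   0.1779  5.3264] T [-0.1922  0.445   0.0001] op0.0790 ff50.0
end t13.80 [0.5083 0.3855 0.1111] F [-1.1212 -1.0241  4.8075] T [-0.2114  0.4999 -0.0101] op0.0845 ff50.0
```

```bash
python3 - <<'E'
from h import *
import cv2
q=FX+18.1e-3*u(FY)
print(env.move_straight([*q,.107],rate=.01,force_limit=12)); st('bottom')
env.move_straight([*q,.1112],rate=.02); env.dwell(.2); st('relaxed')
env.gripper_to(.2,50); st('released')
env.move_straight([*q,.19],rate=.1); st('up')
env.goto([.30,.50,.25],[180,0,FY+90])
st('away')
a=env.grab_frame('scene')['image'][150:300,240:440]; t=env.grab_frame('top')['image'][160:220,250:383]
cv2.imwrite('pics/end.png',np.vstack([cv2.resize(a,(440,330),interpolation=cv2.INTER_CUBIC),cv2.resize(t,(440,198),interpolation=cv2.INTER_CUBIC)]))
E
```

```text
True
bottom t14.12 [0.5084 0.3854 0.1111] F [-1.6847  0.05    4.6023] T [-0.2156  0.6527 -0.0622] op0.0849 ff50.0
relaxed t14.57 [0.5082 0.3855 0.1112] F [-0.8228 -0.4012  3.3332] T [-0.1528  0.3058 -0.03  ] op0.0846 ff50.0
released t15.09 [0.5082 0.3855 0.111 ] F [-0.0389 -0.9237  0.2432] T [-0.0207  0.0095 -0.0331] op0.1968 ff0.0
up t16.03 [0.5078 0.3852 0.1891] F [-0.545   0.4442  0.0344] T [-0.1103 -0.0264 -0.0302] op0.1982 ff0.0
away t17.00 [0.3005 0.4995 0.2493] F [ 0.5446 -0.37   -0.5512] T [-0.0075 -0.0427  0.0143] op0.2000 ff0.0
```

View pics/end.png

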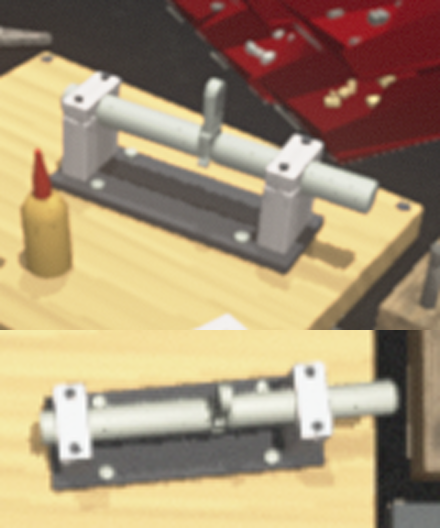

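The keeper stands upright on the neck, tab top at crop (215,80) and jaws hanging below the bar at (204,163). I'll check its height against the expected home position, then hand in.

```bash
python3 - <<'E'
from vis import *
from h import *
q=FX+18.1e-3*u(FY)
for h in (.101,.092): print(h,proj('s',[*q,h+.053]),proj('s',[*q,h-.0135]))
print('seen top',(215*200/440+240,80*150/330+150),'seen jaws',(204*200/440+240,165*150/330+150))
E
```

```text
0.101 [[338.0021 182.4203]] [[334.7714 218.6852]]
0.092 [[337.5485 187.5116]] [[334.3547 223.3625]]
seen top (337.72727272727275, 186.36363636363637) seen jaws (332.72727272727275, 225.0)
```

The height matches home (z 0.092), not the caught position at 0.101.

```bash
python3 -c "
from workcell import env
print(env.close_job())"
```

```text
the job is handed in; nothing more can be done
None
```

The keeper is snapped fully home on the bar's neck (about +18 mm from mid) and released. The arm is clear and the job was handed in at about 17 s, with measured tool forces staying well under 40 N.

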